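# Clear the pepper mill and lock the pantry bin

### The job

The tall pepper mill was left standing in the open dry-goods bin, so the bin's lid cannot close. Take the mill out and gently stand it upright on the wooden serving board, then slide the lid fully shut, and only after that turn both catches clockwise to their stops so that they lock the lid. Leave the short jar standing in the bin, and do not disturb the moka pot and the oil bottle.

Things in the scene. Friction and masses are not known exactly. Their poses are not given: they have to be found in the camera images.
- bin: Fixed wooden bin 200 (x) x 390 (y) x 100 mm high; origin: centre of underside. Along its y: solid deck -195 to -15 mm; open compartment -15 to +145 mm (floor z 8, inner x -92 to +92, rim z 100 mm) where mill and short jar stand side by side, either nearer the robot; solid end to +195 mm with a rail (top z 113 mm) bearing two catches. Low guides on the long sides, top z 112 mm.
- lid (a joint): Sliding lid plate 184 x 170 mm, its top at z 111 mm of the bin. Joint in m: 0 fully open (over the deck), 0.160 fully shut at its end stop; grows as the lid slides along the bin's +y. Stays where left; friction about 2 N. Covers bin y from (-180 mm + joint) to (-10 mm + joint).
- lid_bar (a point): Centre of the upright wooden bar on the lid, moves with it, axes as the bin's; at bin x 0, y (-135 mm + joint), z 127 mm. Bar 100 mm along x, 14 mm thick along y; its top is 16 mm above this point, the lid's plate 16 mm below, going on 38 mm behind the bar (bin's -y). Push the bar towards the bin's +y, e.g. with closed fingers.
- catch_near (a joint): Swivel catch at x -50, y +174 mm of the bin. Joint in rad: 0 = fin and steel tongue along the bin's +x; 1.57 = end stop, turned clockwise seen from above so that the tongue points along the bin's -y over the shut lid's edge (locked). Starts between 0.2 and 0.6. Stays where left (friction about 0.04 N m).
- catch_near_grip (a point): On that catch's vertical axis at gripping height, 142 mm above the bin's underside; axes turn with the catch. Grip fin 40 mm long along this x, 12 mm thick along y, from 24 mm below to 12 mm above this point. Flat tongue (16 mm wide, reaching 40 mm from the axis along this +x) under the fin, its top 23 mm below this point.
- catch_far (a joint): Second, equal catch at x +50, y +174 mm of the bin; same joint values, direction and start range.
- catch_far_grip (a point): The same point on the second catch; same fin and tongue.
- mill: Loose dark-wood pepper mill, 210 mm tall, 0.2 to 0.4 kg, origin at the centre of its foot. Round: foot 56 mm across, narrow neck (30 mm across) at 142 to 148 mm, above it a straight round head 44 mm across from 156 to 196 mm, rounded top at 210 mm. Can be gripped by the head from above.
- board: Fixed wooden serving board 220 (x) x 160 (y) x 15 mm thick, origin at the centre of its underside; the mill must stand on its top.
- jar: Short jar, 58 mm across, 72 mm tall, 0.2 kg, origin at the centre of its foot; stays standing in the bin compartment (the lid passes over it).
- moka: Loose moka pot, 165 mm tall, 90 mm across, handle to its +y reaching 85 mm from its axis; origin at the centre of its foot. Bystander.
- oil: Loose oil bottle, 66 mm across, 220 mm tall, origin at the centre of its foot. Bystander.
Not all that is in view belongs to the job. Leave any purple look-alike of the mill alone.

How it is judged:
On the way, in this order (a step that is already met when the one before it is completed fails the run):
1. the mill stands released and upright on the wooden serving board (x of mill in the frame of board between -0.1 and 0.1 m and y of mill in the frame of board between -0.07 and 0.07 m and z of mill in the frame of board between 0.011 and 0.02 m and angle between mill's own z axis and vertical below 0.1 rad and linear speed of mill below 0.02 m/s and contact force between the fingers and mill below 0.2 N), for 0.2 s.
2. the lid is fully shut while both catches are still unlocked (value of joint lid above 0.156 m and value of joint each of catch_near, catch_far below 1.2 rad), for 0.1 s.
3. both catches are turned to their stops (value of joint each of catch_near, catch_far above 1.45 rad), for 0.2 s.
At the end, for the whole second after the job is handed in: The mill stands released, at rest and upright (within 0.1 rad) on the serving board, its axis 10 mm or more inside the edges; the lid is within 4 mm of its shut stop; both catches are past 1.45 rad; the short jar stands upright (within 0.15 rad) within 40 mm of where it was (all of step 1 and all of step 3 and value of joint lid above 0.156 m and angle between jar's own z axis and vertical below 0.15 rad and distance of jar from where it was at the start of the episode below 0.04 m); the robot touches nothing.
It fails at once if the mill is dropped, thrown or knocked over (faster than 0.6 m/s while not in the fingers) (linear speed of mill above 0.6 m/s and contact force between the fingers and mill below 0.2 N).
It fails at once if the short jar is tipped over (past 0.6 rad) (angle between jar's own z axis and vertical above 0.6 rad).
It fails at once if the moka pot or the oil bottle is moved by more than 30 mm (distance of any of moka, oil from where it was at the start of the episode above 0.03 m).
It also fails if it takes over 72 s, if anything falls off the work surface, if the arm or the gripper's body presses on something with over 40 N, if the wrist force passes 120 N, or if a joint passes its speed limit or range.

### The arm

A 6-joint arm with a two-finger parallel gripper is mounted at the origin on the work surface. World frame = base frame: x ahead of the robot, y to its left, z up, the work surface at z = 0. Lengths are in m, angles in rad, forces in N, time in s.
With the tool pointing down it reaches from about 0.275 to 1 m from the base axis. Payload 8.4 kg.
Tool frame: the origin (TCP) lies on the centre line of the jaws, within the pads' length; the fingertips stand 17 mm ahead of it and the grasp point (between the pads) lies 2 mm behind it (bot.tcp_to_tips is the z of the fingertips in the tool frame, in m); z points along the fingers, y is the line along which they close (so a half turn about z gives the same grasp; the last joint's range is limited). The gripper opens to 85 mm and grips with 20 to 120 N. Pads are 22 mm wide; open, the fingers measure 114 mm over their backs; the gripper's body (76 mm by 85 mm) begins 54 mm behind the grasp point. The pads swing forward as they close: fully open they stand 13 mm farther back than shut.
Start: joints at [-1.147, 0.353, 1.633, -0, 1.155, -0.002], TCP at [0.258, -0.569, 0.22] pointing down, gripper open.
Joint ranges: [-2.63, 2.63], [-0.92, 2.1], [0.06, 2.66], [-1.3, 4.44], [0, 2.69], [-3.02, 3.02]. Speed limits (rad/s): [2.22, 2.22, 2.79, 3.14, 3.14, 3.14].

### API

Orientations are given as a unit quaternion [x, y, z, w].
In Python, from workcell import bot, hand, kinematics, get_obs, vision, hand_in gives the robot as it stands. The module is installed in compiled form; this text tells all that it offers. Calls block until the motion is done:
- bot.reach(position, orientation): joint-space move of the TCP to a pose.
- bot.servo_line(position, ori=None, velocity=0.15): straight line of the TCP; ori=None keeps the orientation; velocity is the mean speed in m/s.
- bot.goto_joints(angles): joint-space move.
- hand.move_gripper(opening, strength=None): finger opening in m; strength is the grip in N (None keeps the last); returns when the fingers have stopped.
- bot.dwell(seconds).
- kinematics.solve_ik(position, orientation): joint angles nearest the present ones, or None.
- get_obs(): the state.
- vision.read_camera(name): name is "side" or "top"; returns a dict with "frame" (400x640x3 uint8, red, green, blue), "intrinsics" (3x3 intrinsics, pixels), "view" (4x4, takes a point from world to camera coordinates). Camera axes: x right, y down, z forward; pixel columns grow to the right and rows downward; lengths in m; the calibration is good to about 2 mm. A picture is of the moment at which its call begins. There is no depth.
A pose or a line that the arm cannot do raises bot.IKError and nothing moves.
- hand_in(): hands the job in; it is judged then, once.
The state is a dict: "time_s": time; "joint_pos": joint angles; "joint_vel": joint speeds; "joint_efforts": joint torques, N m; "position": TCP position; "orientation": TCP orientation; "wrist_force": force on the tool from outside, world axes, zero at the start; "ft_torque": the same for the moment, N m; "gripper_width": finger opening in m; "grip_force": force on a finger pad.
Only numpy, scipy, OpenCV 4.12 (cv2) and the standard library are available. Lean on these libraries where they do the work, as an engineer would, in place of code of your own. Each camera call takes 0.05 s, during which the arm holds its last target. There are 200 camera calls.

## Working session

There is one attempt and no reset: what is moved stays moved. The work goes in short steps, each a Python script; the robot and the scene stay as the last script left them, time stands still between calls to the robot, and variables do not carry over. Pictures are saved under pics/ and viewed, at most 10 in all, crops included, and the job is handed in when it is done.

```bash
mkdir -p pics
python3 - <<'E'
from workcell import *
import cv2,numpy as np
for n in("top","side"):
    r=vision.read_camera(n); cv2.imwrite(f"pics/{n}0.png",r["frame"][:,:,::-1]); np.savez(n+"0.npz",**r)
    print(n,r["intrinsics"].tolist(),np.round(r["view"],4).tolist())
o=get_obs();print(o["time_s"],o["orientation"])
E
```

```text
top [[400.1696009396199, 0.0, 311.3593032500336], [0.0, 400.1696009396199, 204.7351690493091], [0.0, 0.0, 1.0]] [[0.0045, -0.9998, -0.0171, 0.0639], [-0.9928, -0.0024, -0.1194, 0.5826], [0.1193, 0.0175, -0.9927, 1.2524], [0.0, 0.0, 0.0, 1.0]]
side [[390.0522390217403, 0.0, 323.9634497531172], [0.0, 390.0522390217403, 212.28479538978738], [0.0, 0.0, 1.0]] [[-0.755, -0.6554, -0.0172, 0.4684], [-0.3188, 0.3899, -0.8639, 0.2734], [0.573, -0.6468, -0.5033, 0.7679], [0.0, 0.0, 0.0, 1.0]]
0.1 [ 9.77428057e-01  2.11267655e-01 -1.39073593e-04 -5.93899214e-04]
```

View pics/top0.png

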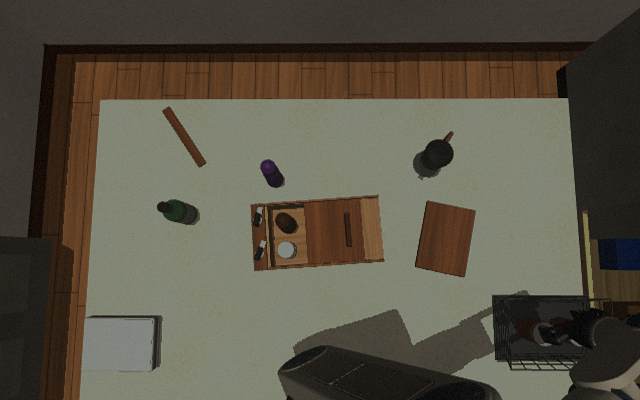

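View pics/side0.png

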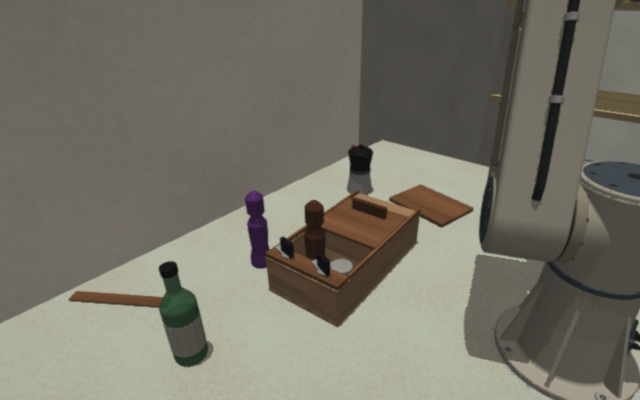

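Top view: bin at (252–383, 196–270) with its catches on the left and the board at (446,239). Mill candidates: the dark-brown one in the bin at top (286,223) / side (315,228), and the purple look-alike at top (271,172) / side (257,228). I choose the brown one in the bin. Next come close crops to check this and measure.

Run:
```python
import cv2,numpy as np
a=cv2.imread("pics/top0.png")[185:285,240:400]; b=cv2.imread("pics/side0.png")[180:330,255:455]
for n,i,s in(("ctop",a,5),("cside",b,4)):
    i=cv2.resize(i,None,fx=s,fy=s,interpolation=cv2.INTER_CUBIC); i=cv2.convertScaleAbs(i,alpha=1.6,beta=10)
    cv2.imwrite(f"pics/{n}.png",i)
```

```text
(no output)
```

View pics/ctop.png

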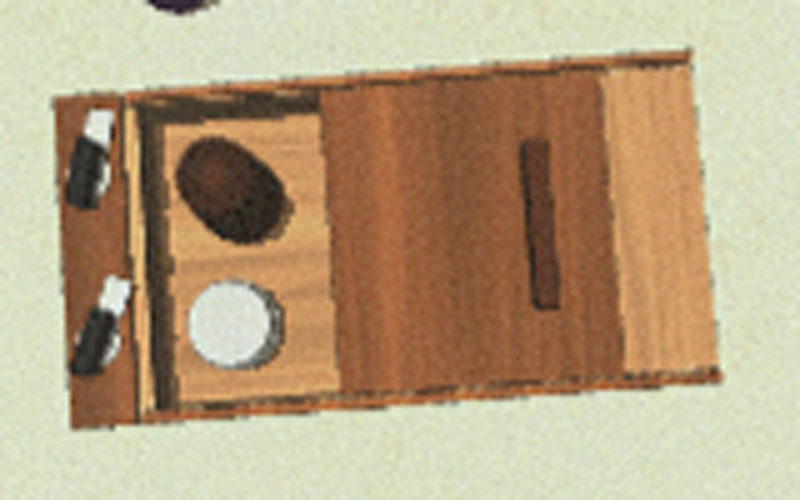

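View pics/cside.png

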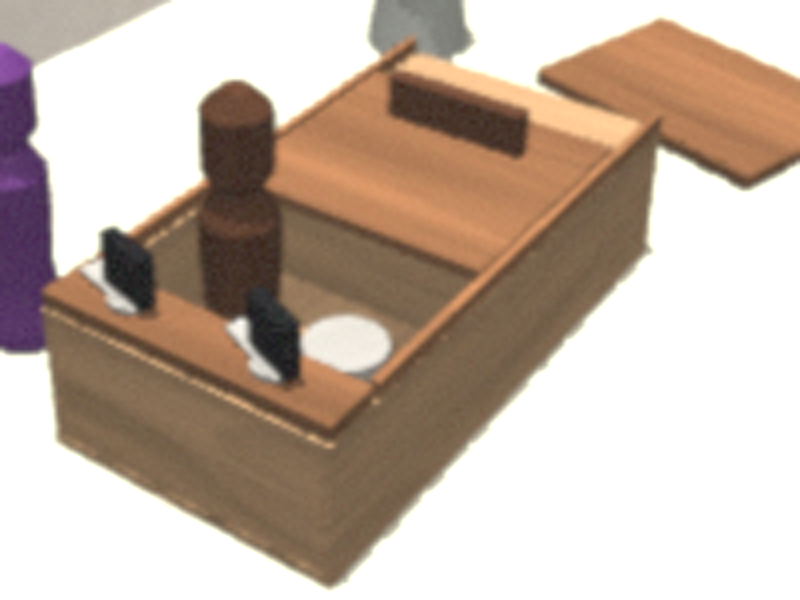

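The crops confirm the choice: brown mill in the far half of the compartment (ctop head ~(211,170), cside head x 202–273, top at y 82), jar in the near half, both catches partly turned. Now the fit.

```bash
cat > m.py <<'E'
import numpy as np,cv2
from scipy.optimize import least_squares
C={n:np.load(n+"0.npz") for n in("top","side")}
def proj(n,P):
    P=np.atleast_2d(P); V=C[n]["view"]; q=(P@V[:3,:3].T+V[:3,3])@C[n]["intrinsics"].T
    return q[:,:2]/q[:,2:]
full=lambda n,p:(np.atleast_2d(p).astype(float)+.5)/(5 if n=="top" else 4)-.5+((240,185) if n=="top" else (255,180))
def T(b,P):
    P=np.atleast_2d(P);c,s=np.cos(b[2]),np.sin(b[2])
    return np.c_[b[0]+c*P[:,0]-s*P[:,1],b[1]+s*P[:,0]+c*P[:,1],P[:,2]+(b[3] if len(b)>3 else 0)]
E
cat > fit.py <<'E'
from m import *
t={(100,195,113):(54,97),(-100,195,113):(72,428),(100,-195,112):(691,50),(-100,-195,112):(720,381)}
s={(100,195,113):(45,290),(-100,195,113):(333,432),(-100,195,0):(335,585),(100,195,0):(60,440),(-100,-195,112):(655,122),(100,-195,112):(412,42),(-100,-195,0):(648,250)}
def f(b): return np.r_[*[(proj(n,T(b,np.array(list(d))/1e3))-full(n,list(d.values()))).ravel() for n,d in(("top",t),("side",s))]]
r=least_squares(f,[.5,.05,0,0],loss="soft_l1"); b=r.x; print("bin x y yaw z",b.round(4),"res px",f(b).reshape(-1,2).round(1).tolist())
a=np.linspace(0,2*np.pi,72)
def ring(p,R,h): return np.c_[p[0]+R*np.cos(a),p[1]+R*np.sin(a),np.full(72,p[2]+h)]
def g(p):
    P=np.r_[ring(p,.022,.156),ring(p,.022,.196),ring(p,.016,.206),ring(p,.003,.210)]
    q,w=proj("top",P),proj("side",P)
    m1=full("top",(177,137))[0]; m2,m3=full("side",(202,82))[0],full("side",(273,82))[0]
    return np.array([q[:,0].min()-m1[0],q[:,1].min()-m1[1],w[:,0].min()-m2[0],w[:,0].max()-m3[0],w[:,1].min()-m2[1]])
r=least_squares(g,[b[0],b[1],0.01]); mill=r.x
inv=lambda p:T([0,0,-b[2]],[p[0]-b[0],p[1]-b[1],p[2]])[0]
print("mill",mill.round(4),"in bin",inv(mill).round(4),g(mill).round(1))
def tri(pt,ps):
    h=lambda p:np.r_[(proj("top",p)-full("top",pt)).ravel(),(proj("side",p)-full("side",ps)).ravel()]
    r=least_squares(h,[b[0],b[1],.1]);return r.x,h(r.x)
for n,pt,ps in(("jar top",(229,325),(347,344)),):
    p,e=tri(pt,ps);print(n,p.round(4),inv(p).round(4),e.round(1))
# bar: front(+y)-face top edge ends in side view; top face centre in top view
P=T(b,[[.05,-.128,.143],[-.05,-.128,.143]]);print("bar pred side",((proj("side",P)-(255,180))*4).round(0).tolist(),"seen (393,73),(527,108); top pred",((proj("top",P)-(240,185))*5).round(0).tolist())
for n,x,tip in(("near",-.05,(118,287)),("far",.05,(103,116))):
    h=lambda q:(proj("top",T(b,[[x+.037*np.cos(q[0]),.174-.037*np.sin(q[0]),.119]]))-full("top",tip)).ravel()
    r=least_squares(h,[.4]);print(n,r.x.round(3),h(r.x).round(1),"grip",T(b,[[x,.174,.142]]).round(4).tolist())
    j=r.x[0];u=np.array([np.cos(j),-np.sin(j)])*.02
    Q=T(b,[[x+k*u[0],.174+k*u[1],.154] for k in(-1,1)])
    print(" fin top pred top",((proj("top",Q)-(240,185))*5).round(0).tolist(),"side",((proj("side",Q)-(255,180))*4).round(0).tolist())
# board
I=C["top"]["frame"]; S=C["side"]["frame"]
out=[]
for n,(u0,v0,u1,v1) in(("top",(405,190,490,290)),("side",(385,180,480,230))):
    hsv=cv2.cvtColor(C[n]["frame"],cv2.COLOR_RGB2HSV)[v0:v1,u0:u1]
    m=((hsv[...,1]>90)&(hsv[...,0]<20)).astype(np.uint8); 
    if n=="side": m[:, :5]*=1
    k,l,st,ce=cv2.connectedComponentsWithStats(m); i=1+st[1:,4].argmax()
    c=max(cv2.findContours((l==i).astype(np.uint8),0,2)[0],key=cv2.contourArea)
    q=cv2.approxPolyDP(cv2.convexHull(c),4,True)[:,0]+(u0,v0); print(n,"board",st[i].tolist(),q.tolist()); out.append((n,l==i,(u0,v0)))
n,m,o=out[0]
rect=np.float64(cv2.boxPoints(cv2.minAreaRect(np.argwhere(m)[:,::-1].astype(np.float32))))+o
c=np.array([[.11,.08],[.11,-.08],[-.11,-.08],[-.11,.08]])
seen=np.array([[427,201],[476,209],[465,277],[416,266]],float)
h=lambda d:(proj("top",T(d,np.c_[c,np.full(4,.015)]))-seen).ravel()
r=least_squares(h,[.55,-.3,0]);bd=r.x;print("board",bd.round(4),h(bd).round(1), "minrect",rect.round(0).tolist())
print("board side pred",proj("side",T(bd,np.c_[c,np.full(4,.015)])).round(0).tolist())
np.savez("fit.npz",b=b,mill=mill,board=bd)
E
python3 fit.py
```

```text
bin x y yaw z [ 0.4916  0.0482  0.0769 -0.002 ] res px [[-0.2, -0.4], [-0.1, -0.1], [0.6, -0.5], [1.0, -0.2], [-0.7, 0.7], [0.1, -0.4], [-0.4, 1.9], [-0.1, 1.3], [2.7, -2.1], [0.1, -1.2], [0.2, 0.4]]
mill [0.521  0.143  0.0051] in bin [0.0366 0.0923 0.0051] [-0.2 -0.4 -0.9  1.3  0.1]
jar top [0.4393 0.145  0.0796] [-0.0447  0.1006  0.0796] [-0.3 -0.4  0.3  0. ]
bar pred side [[422.0, 50.0], [553.0, 91.0]] seen (393,73),(527,108); top pred [[594.0, 130.0], [609.0, 301.0]]
near [0.381] [ 0.4 -1.2] grip [[0.4283, 0.2178, 0.14]]
 fin top pred top [[78.0, 372.0], [100.0, 305.0]] side [[296.0, 327.0], [255.0, 287.0]]
far [0.266] [ 0.1 -0.5] grip [[0.528, 0.2255, 0.14]]
 fin top pred top [[73.0, 200.0], [87.0, 133.0]] side [[148.0, 259.0], [107.0, 227.0]]
top board [10, 11, 61, 76, 3412] [[427, 201], [475, 211], [464, 276], [415, 265]]
side board [0, 5, 88, 45, 2478] [[472, 208], [442, 225], [385, 229], [385, 202], [419, 185]]
board [ 0.4783 -0.3676 -0.1953] [ 0.  -1.2 -0.1  0.4  0.4 -0.1 -0.4  0.8] minrect [[414.0, 268.0], [426.0, 200.0], [476.0, 210.0], [464.0, 277.0]]
board side pred [[389.0, 197.0], [420.0, 183.0], [475.0, 207.0], [443.0, 223.0]]
```

Everything agrees with the given sizes: mill foot z≈6 mm, jar top ≈ 80 mm, predicted fins match both views. The lid's bar sits ~35 mm further on than fully open, so the lid starts at a joint of about 0.035. Now pick the mill.

```bash
cat > h.py <<'E'
from workcell import *
from m import *
F=np.load("fit.npz"); b,mill,bd=F["b"],F["mill"],F["board"]
down=lambda y:[np.cos(y/2),np.sin(y/2),0,0]
def st(t=""):
    o=get_obs();print(t,round(o["time_s"],2),np.round(o["position"],4),"w",round(o["gripper_width"],4),"g",np.round(o["grip_force"],1),"F",np.round(o["wrist_force"],1),"q6",round(o["joint_pos"][5],2))
    return o
def snap(n,crop,s,name):
    f=vision.read_camera(n)["frame"][crop[1]:crop[3],crop[0]:crop[2],::-1]
    cv2.imwrite("pics/"+name,cv2.convertScaleAbs(cv2.resize(f,None,fx=s,fy=s,interpolation=2),alpha=1.5))
E
python3 - <<'E'
from h import *
yw=np.pi/2+b[2]
hand.move_gripper(.07)
bot.reach([mill[0],mill[1],.34],down(yw)); st("above")
bot.servo_line([mill[0],mill[1],.184],velocity=.1); st("down")
hand.move_gripper(.035,30); st("grip")
p=get_obs()["position"]
bot.servo_line([p[0],p[1],p[2]+.03],velocity=.06); st("lift")
snap("side",(240,120,440,270),4,"lift.png")
E
```

```text
above 3.12 [0.5212 0.1424 0.3398] w 0.0699 g 0.0 F [-0.2  0.5 -0.4] q6 0.19
down 4.83 [0.5213 0.1431 0.1846] w 0.07 g 0.0 F [-0.2 -0.1  0.8] q6 0.19
grip 5.21 [0.5214 0.1431 0.1848] w 0.0417 g 29.9 F [-1.6 -0.6  5.6] q6 0.19
lift 5.88 [0.5213 0.1431 0.2148] w 0.0417 g 30.9 F [ 0.1  0.3 -4. ] q6 0.19
```

View pics/lift.png

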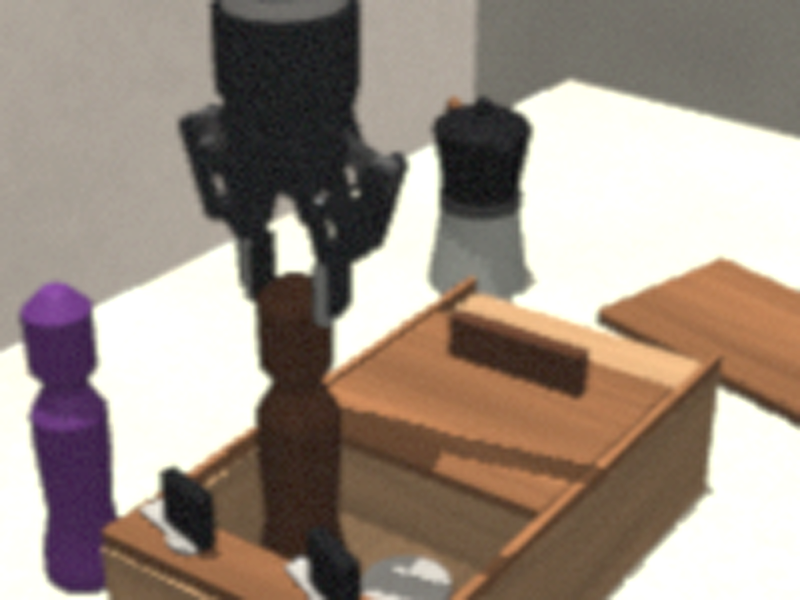

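Mill held upright by the head at crop (297,320), jar untouched. Carry it to the board.

Run:
```python
from h import *
p=get_obs()["position"]; yw=np.pi/2+b[2]
bot.servo_line([p[0],p[1],.40],velocity=.15)
bot.servo_line([bd[0],bd[1],.40],down(yw-.4),velocity=.22); st("over")
bot.servo_line([bd[0],bd[1],.205],velocity=.12); bot.dwell(.3); o=st("low"); f0=o["wrist_force"][2]
z=.205
while z>.184:
    z-=.0015; bot.servo_line([bd[0],bd[1],z],velocity=.02)
    f=get_obs()["wrist_force"][2]
    if f-f0>2: break
o=st("contact")
hand.move_gripper(.052); bot.dwell(.3); st("open")
hand.move_gripper(.07)
q=o["position"]; bot.servo_line([q[0],q[1],.34],velocity=.15); st("up")
```

```text
over 9.79 [ 0.4785 -0.367   0.4001] w 0.0416 g 30.9 F [ 0.   0.2 -3.3] q6 -0.33
low 11.87 [ 0.4784 -0.3677  0.2052] w 0.0419 g 30.9 F [ 0.7 -0.3 -3.9] q6 -0.33
contact 14.12 [ 0.4786 -0.3678  0.1919] w 0.0414 g 31.3 F [0.5 0.1 1.1] q6 -0.33
open 14.68 [ 0.4783 -0.3676  0.1915] w 0.0523 g 0.0 F [ 0.8  0.8 -0.5] q6 -0.33
up 16.14 [ 0.4782 -0.3675  0.3389] w 0.07 g 0.0 F [-0.1  1.  -0.6] q6 -0.33
```

Touchdown at the expected height, mill released. Now push the lid.

Run:
```python
from h import *
snap("side",(340,80,540,230),4,"placed.png")
hand.move_gripper(0)
at=lambda y,z:T(b[:3],[[0,y,z]])[0]
yw=np.pi/2+b[2]
bot.reach(at(-.148,.28),down(yw)); bot.servo_line(at(-.148,.137),velocity=.12); o=st("start")
f0=np.array(o["wrist_force"]); 
bot.servo_line(at(-.02,.137),velocity=.06); st("mid")
y=-.02;n=np.array([-np.sin(b[2]),np.cos(b[2]),0])
while y<.025:
    y+=.002; bot.servo_line(at(y,.137),velocity=.03); f=(np.array(get_obs()["wrist_force"])-f0)@n
    if y>.0: print(round(y,3),round(f,1),end="; ")
    if f<-12: break
st("end")
bot.servo_line(at(y-.015,.137),velocity=.08); bot.servo_line(at(y-.015,.28),velocity=.15); st("up")
snap("top",(240,185,400,285),5,"shut.png")
```

```text
start 19.27 [ 0.5034 -0.0995  0.1376] w -0.0 g 0.0 F [-0.1 -0.6  0.9] q6 -0.27
mid 21.55 [0.4931 0.028  0.137 ] w -0.0002 g 0.0 F [-0.8 -0.4 -0.1] q6 -0.02
0.002 0.5; 0.004 0.6; 0.006 0.5; 0.008 -0.1; 0.01 1.4; 0.012 1.2; 0.014 -0.3; 0.016 -0.1; 0.018 1.8; 0.02 -0.1; 0.022 0.3; 0.024 0.1; 0.026 0.6; end 27.3 [0.4896 0.0742 0.137 ] w -0.0 g 0.0 F [-0.4 -0.  -0.6] q6 0.07
up 28.73 [0.4901 0.0591 0.2791] w -0.0 g 0.0 F [0.5 0.6 0.6] q6 0.04
```

View pics/shut.png

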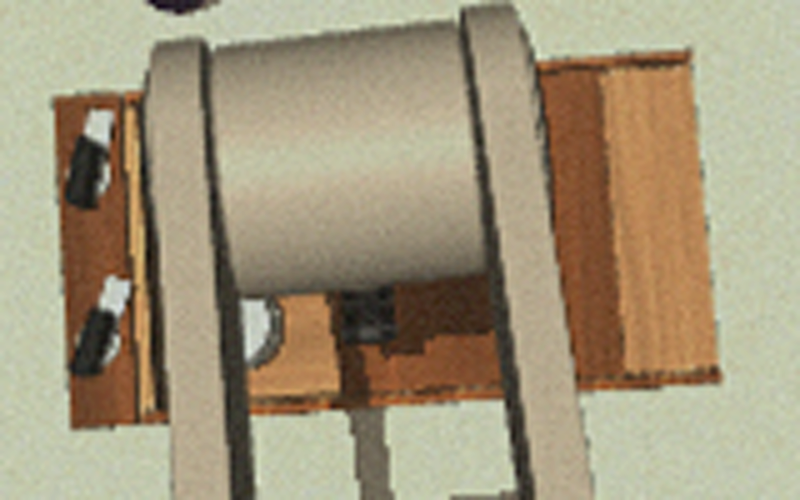

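View pics/placed.png

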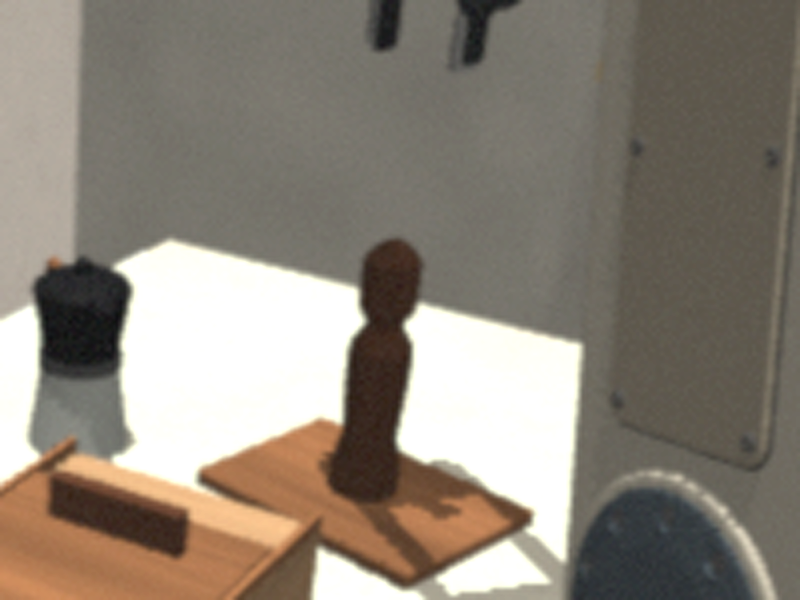

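The mill appears to stand on the board at crop (365,490); the apparent lean needs checking against the projection. The lid seems not to have moved (front edge still ~x 335). I'll clear the arm and measure.

Run:
```python
from h import *
print(bot.tcp_to_tips)
for n in("top","side"): print("mill pred",n,proj(n,[[bd[0],bd[1],z] for z in(.015,.225)]).round(1).tolist())
bot.goto_joints([-.9]+list(get_obs()["joint_pos"][1:])); st()
for n in("top","side"): cv2.imwrite(f"pics/{n}1.png",vision.read_camera(n)["frame"][:,:,::-1])
a=cv2.imread("pics/top1.png")[185:285,240:400];c=cv2.imread("pics/side1.png")[180:280,315:475]
cv2.imwrite("pics/both1.png",cv2.convertScaleAbs(np.vstack([cv2.resize(i,(480,300),interpolation=2) for i in(a,c)]),alpha=1.5))
# joint from the initial bar pixels
for nm,seen in(("side",[(393,73),(527,108)]),("top",[(521,140),(536,308)])):
    for z in(.143,.180):
        h=lambda j:(proj(nm,T(b,[[.05,-.128+j[0],z],[-.05,-.128+j[0],z]]))-full(nm,seen)).ravel()
        r=least_squares(h,[.03]);print(nm,z,r.x,h(r.x).round(1))
```

```text
0.017
mill pred top [[446.0, 237.9], [470.7, 235.0]]
mill pred side [[430.6, 201.5], [439.1, 139.8]]
 30.53 [ 0.3086 -0.3853  0.2789] w -0.0001 g 0.0 F [ 0.1 -0.7  0.3] q6 0.04
side 0.143 [0.03493696] [ 0.6 -0.3  0.5  1.6]
side 0.18 [0.06644647] [-5.8 -8.3 -4.9 -6.4]
top 0.143 [0.04401886] [ 0.1 -0.4 -0.1  0.1]
top 0.18 [0.04665147] [-0.  -1.7 -0.1 -0.1]
```

View pics/both1.png

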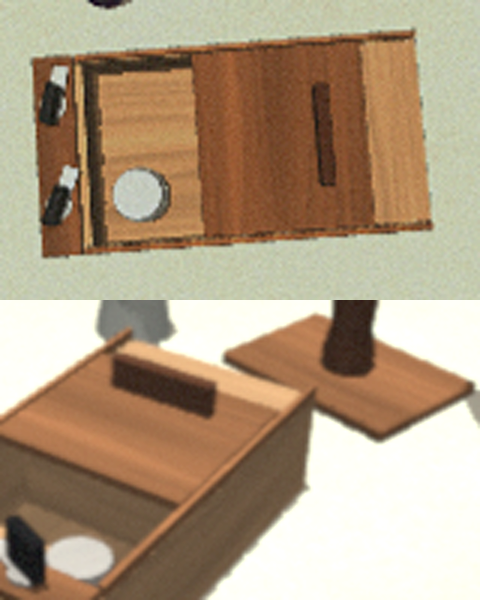

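The mill is upright (its pixels match the predicted vertical axis). The lid has not moved: bar still at joint ≈0.04. I'll repeat the approach lower with a force check and look at it in the act.

Run:
```python
from h import *
print("lift tip pred crop",((proj("side",[[.5213-.025,.1431,.203]])-(240,120))*4).round(0))
at=lambda y,z:T(b[:3],[[0,y,z]])[0]
yw=np.pi/2+b[2]
bot.reach(at(-.148,.25),down(yw)); bot.servo_line(at(-.148,.14),velocity=.12); o=st("start");f0=np.array(o["wrist_force"])
z=.14
while z>.124:
    z-=.002;bot.servo_line(at(-.148,z),velocity=.04); f=np.array(get_obs()["wrist_force"])-f0
    if f[2]>4: break
print("plate/deck touched?",z,f.round(1))
z+=.003; bot.servo_line(at(-.148,z),velocity=.05)
y=-.148
while y<-.08:
    y+=.004;bot.servo_line(at(y,z),velocity=.06);f=np.array(get_obs()["wrist_force"])-f0
    print(round(y,3),f.round(1)[1],end="; ")
st("pushed")
snap("side",(300,120,460,240),5,"push.png")
```

```text
lift tip pred crop [[329. 361.]]
start 33.01 [ 0.5034 -0.0996  0.1406] w -0.0002 g 0.0 F [0.1 0.1 0.7] q6 -0.27
plate/deck touched? 0.124 [-0.5 -0.7 -1.2]
-0.144 0.0; -0.14 -0.1; -0.136 -0.2; -0.132 -0.8; -0.128 0.2; -0.124 0.1; -0.12 -0.3; -0.116 -0.0; -0.112 0.4; -0.108 -0.0; -0.104 -0.2; -0.1 -0.5; -0.096 -0.7; -0.092 0.9; -0.088 0.7; -0.084 -1.1; -0.08 1.2; pushed 39.51 [ 0.4977 -0.0313  0.127 ] w -0.0001 g 0.0 F [0.1 1.4 0. ] q6 -0.14
```

View pics/push.png

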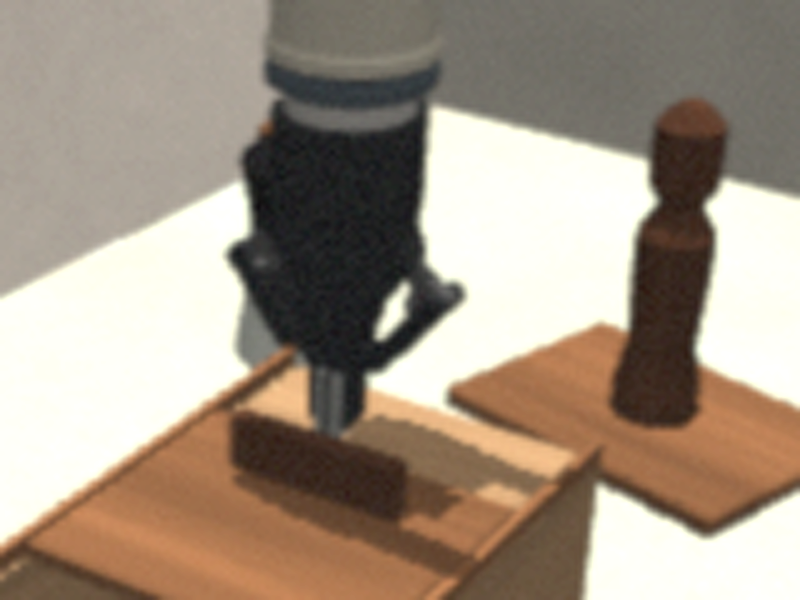

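Only the bar's upper edge is met: the tip at crop (335,430) is at or above the bar top. I'll compute where the tip really is, without using robot time.

```bash
python3 - <<'E'
from m import *
F=np.load("fit.npz");b=F["b"]
p=np.array([.4977,-.0313,.110]); n=np.array([-np.sin(b[2]),np.cos(b[2]),0])
cr=lambda P:((proj("side",P)-(300,120))*5).round(0)
for d in(0,-.03,-.06):
  for dz in(0,.02,.035): print("shift y",d,"z",dz,cr(p+n*d+[0,0,dz]))
for j in(.03,.035,.04,.045):
    print(j,"bar front top ends",cr(T(b,[[.05,-.128+j,.143],[-.05,-.128+j,.143]])).tolist(),"back",cr(T(b,[[.05,-.142+j,.143],[-.05,-.142+j,.143]])).tolist())
E
cat > /dev/null
```

```text
shift y 0 z 0 [[333. 476.]]
shift y 0 z 0.02 [[334. 443.]]
shift y 0 z 0.035 [[336. 417.]]
shift y -0.03 z 0 [[362. 452.]]
shift y -0.03 z 0.02 [[364. 419.]]
shift y -0.03 z 0.035 [[365. 394.]]
shift y -0.06 z 0 [[390. 430.]]
shift y -0.06 z 0.02 [[392. 397.]]
shift y -0.06 z 0.035 [[394. 373.]]
0.03 bar front top ends [[272.0, 384.0], [439.0, 437.0]] back [[286.0, 374.0], [452.0, 426.0]]
0.035 bar front top ends [[267.0, 388.0], [434.0, 441.0]] back [[281.0, 378.0], [447.0, 430.0]]
0.04 bar front top ends [[262.0, 392.0], [429.0, 445.0]] back [[276.0, 381.0], [443.0, 434.0]]
0.045 bar front top ends [[257.0, 395.0], [424.0, 449.0]] back [[271.0, 385.0], [438.0, 438.0]]
```

The bar in push.png, at (232,415)–(405,462), corresponds to joint ≈0.07. So the lid IS now moving, but the tips run ~22 mm higher than the reported TCP implies: the first push skimmed over the bar, no plate touch was felt, and the mill was gripped higher than planned. I'll lower by 12 mm and finish the push.

Run:
```python
from h import *
at=lambda y,z:T(b[:3],[[0,y,z]])[0]
f0=np.array(get_obs()["wrist_force"])
z=.115
bot.servo_line(at(-.083,z),velocity=.04); st("lower")
bot.servo_line(at(.0,z),velocity=.07); st("near end")
y=0.
while y<.026:
    y+=.003;bot.servo_line(at(y,z),velocity=.03);f=get_obs()["wrist_force"][1]
    print(round(y,3),round(f,1),end="; ")
    if f<-9: break
st("end")
bot.servo_line(at(y-.012,z),velocity=.08); bot.servo_line(at(y-.012,.2),velocity=.15); st("up")
f=vision.read_camera("side")["frame"]; cv2.imwrite("pics/side2.png",f[:,:,::-1])
i=f[150:300,250:410,::-1]
cv2.imwrite("pics/shut2.png",cv2.convertScaleAbs(cv2.resize(i,None,fx=4,fy=4,interpolation=2),alpha=1.5))
for j in(.12,.14,.16):print(j,((proj("side",T(b,[[.05,-.128+j,.143],[-.05,-.128+j,.143]]))-(250,150))*4).round(0).tolist())
```

```text
lower 40.02 [ 0.4977 -0.0347  0.1146] w 0.0001 g 0.0 F [-0.3  0.1  0.5] q6 -0.15
near end 41.35 [0.4911 0.048  0.1148] w 0.0002 g 0.0 F [-0.9  0.1  0.5] q6 0.02
0.003 -0.5; 0.006 0.3; 0.009 -4.3; 0.012 -23.1; end 42.35 [0.4909 0.0571 0.1151] w -0.0002 g 11.9 F [  2.1 -23.1   0.6] q6 0.04
up 43.37 [0.4911 0.0483 0.1994] w -0.0 g 0.0 F [ 0.2 -0.1 -1.1] q6 0.02
0.12 [[340.0, 243.0], [478.0, 291.0]]
0.14 [[322.0, 256.0], [460.0, 306.0]]
0.16 [[302.0, 270.0], [442.0, 321.0]]
```

View pics/shut2.png

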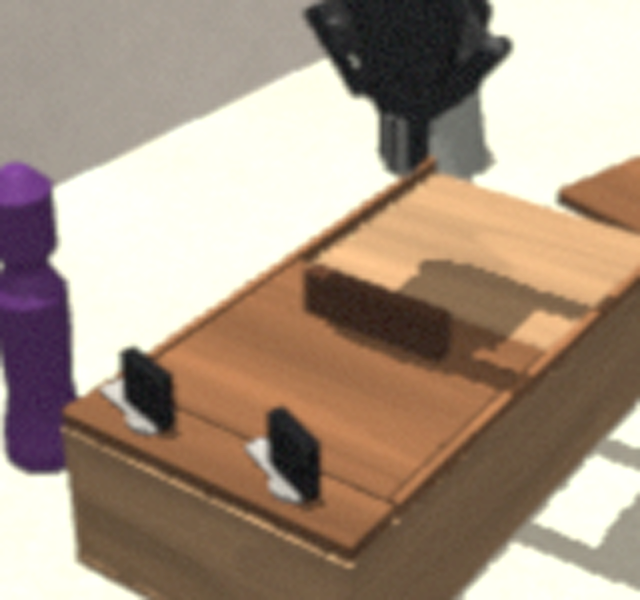

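Lid shut: bar at (305,265)–(450,318) matches joint 0.16, with a firm 23 N stop. Check the tip height offset from this clean view (tip bottom ~(405,172)), offline.

Run:
```python
from m import *
for dz in(0,.01,.02,.03): print(dz,((proj("side",[[.4911,.0483,.1824+dz]])-(250,150))*4).round(0))
```

```text
0 [[402. 212.]]
0.01 [[402. 198.]]
0.02 [[402. 183.]]
0.03 [[403. 167.]]
```

Offset ≈ +25 mm, consistent with the rest. Now turn the catches at the corrected height.

```bash
cat > catch.py <<'E'
from h import *
import sys
x,j0=float(sys.argv[1]),float(sys.argv[2])
c=T(b[:3],[[x,.174,0]])[0]; P=lambda z:[c[0],c[1],z]
yw=lambda j:b[2]+np.pi-j
hand.move_gripper(.038)
bot.reach(P(.20),down(yw(j0))); o=st("above"); f0=np.array(o["wrist_force"])
bot.servo_line(P(.135),velocity=.12); 
bot.servo_line(P(.119),velocity=.05); o=st("down")
if abs(o["wrist_force"][2]-f0[2])>6: sys.exit("contact")
hand.move_gripper(.005,40); o=st("grip")
if o["gripper_width"]<.008: bot.servo_line(P(.2)); sys.exit("missed")
for j in(.9,1.3,1.55,1.62):
    bot.reach(P(.119),down(yw(j))); o=get_obs(); print(j,round(o["time_s"],2),np.round(o["ft_torque"],2),np.round(o["wrist_force"],1),round(o["gripper_width"],4))
bot.reach(P(.119),down(yw(1.58)))
hand.move_gripper(.032); bot.servo_line(P(.20),velocity=.15); st("up")
E
python3 catch.py -.05 .42
```

```text
above 44.63 [0.4286 0.2176 0.2   ] w 0.0382 g 0.0 F [-0.1 -0.9  0.5] q6 -0.76
down 45.79 [0.4281 0.2178 0.1187] w 0.038 g 0.0 F [0.7 0.4 0.1] q6 -0.76
grip 46.14 [0.4291 0.2191 0.1195] w 0.0114 g 42.2 F [ 1.2  5.9 -1.2] q6 -0.76
0.9 46.67 [ 0.72  0.1  -0.05] [-0.8  5.5 -0.2] 0.0107
1.3 47.14 [ 0.84  0.4  -0.05] [-2.2  5.1  1.2] 0.0111
1.55 47.49 [ 0.86  0.6  -0.07] [-1.9  5.7  2. ] 0.0114
1.62 47.74 [1.08 0.61 0.9 ] [-2.9  5.9  3.2] 0.0109
up 49.02 [0.4279 0.2176 0.1994] w 0.0317 g 0.0 F [ 0.2 -0.7 -0.2] q6 0.4
```

The near catch turned and hit its stop (torque rise at 1.62). Now the far one, then a check by pixel numbers.

```bash
python3 catch.py .05 .28
python3 - <<'E'
from h import *
bot.reach(T(b[:3],[[0,-.03,.33]])[0],down(np.pi/2+b[2]))
bot.goto_joints([-.3]+list(get_obs()["joint_pos"][1:])); st("clear")
I={n:vision.read_camera(n)["frame"] for n in("top","side")}
for n in I: cv2.imwrite(f"pics/{n}3.png",I[n][:,:,::-1])
for nm,x in(("near",-.05),("far",.05)):
  for n in I:
    s=[]
    for j in(.3,.8,1.2,1.4,1.5,1.57):
        q=proj(n,T(b,[[x+r*np.cos(j),.174-r*np.sin(j),.119] for r in(.028,.033,.037)])).round().astype(int)
        s.append((j,int(I[n][q[:,1],q[:,0]].mean())))
    print(nm,n,s)
# mill: dark pixels along predicted axis
for n in I:
    q=proj(n,[[bd[0],bd[1],z] for z in np.linspace(.02,.222,6)]).round().astype(int); print("mill",n,I[n][q[:,1],q[:,0]].tolist())
for nm,z in (("moka",None),): 
    d={n:np.abs(I[n].astype(int)-C[n]["frame"]).sum(2) for n in I}
    print("top diff moka",(d["top"][125:180,410:460]>90).sum(),"oil",(d["top"][190:230,150:205]>90).sum(),"side oil",(d["side"][260:370,155:215]>90).sum())
E
```

```text
above 50.48 [0.5277 0.2254 0.1998] w 0.0382 g 0.0 F [ 0.2  0.  -0.2] q6 -0.97
down 51.64 [0.5278 0.2254 0.1187] w 0.038 g 0.0 F [-0.6 -0.1 -0. ] q6 -0.97
grip 51.99 [0.5287 0.2268 0.1195] w 0.0114 g 42.1 F [ 0.5  5.7 -0.5] q6 -0.97
0.9 52.63 [ 0.76  0.2  -0.03] [ 0.1  4.6 -0.4] 0.0109
1.3 53.1 [ 0.77  0.35 -0.07] [-1.3  4.9  1.9] 0.0108
1.55 53.45 [ 0.81  0.4  -0.03] [-1.2  6.3  1. ] 0.011
1.62 53.7 [1.01 0.46 0.9 ] [-1.5  6.5  1.9] 0.0109
up 54.98 [0.5276 0.2253 0.1994] w 0.0317 g 0.0 F [-0.9  0.3 -0.1] q6 0.33
clear 56.65 [ 0.4727 -0.1436  0.3282] w 0.0322 g 0.0 F [0.3 0.9 1.2] q6 -0.04
near top [(0.3, 62), (0.8, 48), (1.2, 55), (1.4, 124), (1.5, 136), (1.57, 134)]
near side [(0.3, 57), (0.8, 18), (1.2, 19), (1.4, 111), (1.5, 138), (1.57, 146)]
far top [(0.3, 50), (0.8, 56), (1.2, 56), (1.4, 117), (1.5, 134), (1.57, 134)]
far side [(0.3, 24), (0.8, 15), (1.2, 27), (1.4, 125), (1.5, 140), (1.57, 146)]
mill top [[121, 111, 93], [121, 114, 94], [123, 113, 97], [128, 118, 99], [125, 118, 99], [130, 122, 105]]
mill side [[40, 27, 22], [37, 23, 16], [32, 20, 14], [46, 30, 24], [34, 24, 18], [70, 44, 31]]
top diff moka 0 oil 0 side oil 0
```

Both tongues lie at ≈1.57 in both views. The mill stands (dark along its whole predicted axis in the side view; the arm hides it in the top view), the moka and oil are unchanged, and the arm is clear.

```bash
python3 -c "
from workcell import *
print(hand_in())"
```

```text
the job is handed in; nothing more can be done
None
```

Job handed in at about 57 s: the mill stands upright on the board, the lid is shut against its stop and both catches are turned to theirs; the moka pot and oil bottle show no change. The jar was not checked again after the lid closed over it, and the hand-in returned no verdict.

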